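# Shut the sprung chip-guard gate and drop its latch bar home

## Task

The gate of the chip guard round the deburring spindle is hooked back. By the black knob, lift its gravity latch bar out of the hold-open keeper, swing the gate shut, press it in against its spring buffer until the bar can be let down fully behind the catch, and leave it latched. Press by feel: never push on the knob with more than about 22 N, which forces the buffer; leave the deburring tool, oil bottle and plug gauge where they are.

Things in the scene. Friction and masses are not known exactly. Their poses are not given: they have to be found in the camera images.
- guard: Fixed cage of 16 mm profile and clear panels, 121 mm high. Origin: the gate's hinge axis, bench level; z up. The shut gate runs along -x, outside is -y. On the strike post (x -160 mm) a plate with catch and buffer is clamped in slots, anywhere within 11 mm either way in y: find it by touch. A tall shelf upright on the bench at world x 0.44, y -0.455 is in the way of low sweeps.
- gate (a joint): Gate angle (rad) about the vertical axis through the guard's origin, counterclockwise from above: 0 = along the guard's -x, 1.50 = hooked back; stop at 1.53. Gate 147 mm wide, 16 thick, top at 150 mm. A weak spring shuts it (1 to 2 N at the knob). A steel tab at its free end meets the buffer. Latched, it reads -0.05 to 0.10, as the strike is set.
- latch_bar (a joint): Lift of the bar (rad): 0 = level, fully down on the floor of catch or keeper, -0.03 hanging free on its rest pin; above 0.13 its end clears both lips (14 mm high, 6 thick). Steel bar 8 mm thick, 16 high, pivoted on the gate's outer face, 30 mm from the hinge axis, 18 mm outside the gate's mid-plane, 138 mm up; falls by its weight (0.13 kg).
- knob (a point): Middle of the black knob, upright cylinder 22 mm across, 28 high, on a stem on the bar; to pinch from above. In the gate's frame with the bar level: 135 mm from the hinge axis along the gate, 18 mm to its outside, 195 mm above the bench; 105 mm along and 57 mm above the bar's pivot, about which it swings up and towards the hinge.
- buffer (a joint): Travel (m) of the rubber-tipped spring pin of the strike, pressed in by the shutting gate 157 mm from the hinge; 5 N per mm, none at 0. The bar comes inside the catch lip at about 2.3 mm (11.5 N; 13.5 N at the knob), and the latched gate rests there. Over 3.9 mm (19.5 N; 22.5 N at the knob) the buffer is forced. Too fine to set by the readings.
- deburr_tool: Loose deburring tool with orange handle, 142 mm long, 16 high, lying under the swing of the gate (which passes 30 mm above the bench). Origin under its middle.
- oil_bottle: Loose upright squeeze oiler, 42 mm across, 157 high, beside the cage. Origin under its middle.
- plug_gauge: Loose steel plug gauge, 112 mm long, 16 high, lying beyond the oiler. Origin under its middle.

How it is judged:
By the outcome, as a careful person would: the job done as asked, in the order asked, and still so for the second after the job is handed in, with the robot touching nothing.
It also fails if it takes over 58 s, if anything falls off the work surface, if the arm or the gripper's body presses on something with over 40 N, if the wrist force passes 120 N, or if a joint passes its speed limit or range.

## Robot

A 6-joint arm with a two-finger parallel gripper is mounted at the origin on a cart in front of the work surface, level with it; the furniture and walls round the work are solid. World frame = base frame: x ahead of the robot, y to its left, z up, the work surface at z = 0. Lengths are in m, angles in rad, forces in N, time in s.
With the tool pointing down it reaches from about 0.375 to 0.925 m from the base axis. Payload 5.7 kg.
Tool frame: the origin (TCP) lies on the centre line of the jaws, within the pads' length; the fingertips stand 17 mm ahead of it and the grasp point (between the pads) lies 2 mm behind it (arm.nose_length is the z of the fingertips in the tool frame, in m); z points along the fingers, y is the line along which they close (so a half turn about z gives the same grasp; the last joint's range is limited). The gripper opens to 85 mm and grips with 20 to 120 N. Pads are 22 mm wide; open, the fingers measure 114 mm over their backs; the gripper's body (76 mm by 85 mm) begins 54 mm behind the grasp point. The pads swing forward as they close: fully open they stand 13 mm farther back than shut.
Start: joints at [-1.283, 0.359, 1.51, -0, 1.272, -0.115], TCP at [0.235, -0.552, 0.248] pointing down, gripper open.
Joint ranges: [-2.97, 2.97], [-1.01, 2.36], [0.21, 2.38], [-0.96, 4.11], [0.2, 2.71], [-2.98, 2.98]. Speed limits (rad/s): [2.39, 2.39, 3.14, 3.14, 3.14, 3.14].

## Interface

Orientations are given as a unit quaternion [x, y, z, w].
In Python, from workcell import arm gives the robot as it stands.
- The arm moves only by the shell command python3 -m crank 'ROWS' [FORCE]. ROWS is JSON, a list that holds one entry, the list of rows, each a list of 7 numbers: the turn, a rotation vector about the tool's x, y, z in units of 6 degrees (1.0 is 6 degrees), then the shift along the tool's x, y, z in units of 30 mm (1.0 is 30 mm), then the finger opening in mm, from 0 to 85.4. In form: [[[wx, wy, wz, x, y, z, claw], ...]]. A call has exactly 5 rows; each row is the pose to reach, as a shift and turn from the pose commanded when the call began, along the tool's axes at that moment; what a row does not reach only later rows make up. A row lasts 1/8 s, in which the tool goes at most 62.5 mm and 10.7 degrees, less where a joint would pass 70% of its speed; a pose out of reach is approached as far as the arm can. A call with a gripper value outside its range is refused whole. The fingers move at their own pace and stop on an object; FORCE is the grip in N (left out, the last holds). Time passes only in rows, so rows that repeat a pose let the fingers close, or fill a call up. It gives the time, the measured TCP pose, the force, the opening and the grip force at its end, in the units of the state.
- arm.sense(): the state, without advancing time (a new reading comes with each control period).
- arm.camera(name): name is "scene" or "top" or "wrist"; returns the picture (420x560x3 uint8, red, green, blue); there is no depth.
- arm.camera_params(name): a dict with "fx", "fy", "cx", "cy" (pixels), "R" (3x3) and "t" (3): a world point X has camera coordinates R X + t; the wrist camera has in their place "mount" (4x4, takes a point from camera to tool coordinates, whose origin is the TCP and whose axes are the flange's). Camera axes: x right, y down, z forward; pixel columns grow to the right and rows downward; lengths in m; the calibration is good to about 2 mm. A picture is of the moment at which its call begins: read the wrist's pose just before it. camera_params takes no time and is no camera call.
- arm.finish_job(): hands the job in; it is judged then, once.
Trained networks look in the newest picture that a camera, given by its name, has taken for a name from the list of things; names that differ only in an ending like _2 or _b are one class to them, and where a whole thing is asked for, a point or a joint stands for the part that bears it (a point fixed in the world has none). Each returns a list of dicts, best first, with "conf" (0 to 1); they miss things now and then, are a little off and sometimes report something else, mostly with a low value. They report only what shows in the picture. A call takes as long as a camera call.
- arm.recognise(camera, label): "location" ([x, y, z] in m, in world coordinates, good to about 4 mm: the middle of the surface that is visible of it).
- arm.trace(camera, label): "mask" (420x560 bool, what is visible of it).
The state is a dict: "t": time; "joints": joint angles; "joint_velocities": joint speeds; "effort": joint torques, N m; "ee_pos": TCP position; "eef_rot": TCP orientation; "ft_force": force on the tool from outside, world axes, zero at the start; "ft_torque": the same for the moment, N m; "opening": finger opening in m; "finger_force": force on a finger pad.
Only numpy, scipy, OpenCV 4.12 (cv2) and the standard library are available. Lean on these libraries where they do the work, as an engineer would, in place of code of your own. Each camera call takes 0.05 s, during which the arm holds its last target. There are 200 camera calls.

## Working session

There is one attempt and no reset: what is moved stays moved. The work goes in short steps, Python scripts to look and compute and a shell command to move; the robot and the scene stay as the last step left them, time stands still between calls to the robot, and variables do not carry over. Pictures are saved under pics/ and viewed, at most 10 in all, crops included, and the job is handed in when it is done.

```bash
mkdir -p pics; ls
python3 - <<'E'
from workcell import arm
import cv2,numpy as np
s=arm.sense();print(s)
for c in("scene","top"):
    im=arm.camera(c);cv2.imwrite(f"pics/{c}0.png",im[:,:,::-1])
    for l in("knob","gate","guard","latch_bar","deburr_tool","oil_bottle","plug_gauge","buffer"):
        r=arm.recognise(c,l);print(c,l,[(np.round(d["location"],3),round(d["conf"],2)) for d in r[:2]])
E
```

```text
pics
{'t': 0.0, 'joints': array([-1.28310140e+00,  3.59503888e-01,  1.51145777e+00,  1.95909936e-05,
        1.27248885e+00, -1.15074989e-01]), 'joint_velocities': array([ 0.00123378,  0.00041074,  0.00067797, -0.00041109,  0.00118623,
       -0.00075692]), 'effort': array([-2.13743049e-03, -5.27632248e+01, -2.78623563e+01, -4.74855933e-04,
        1.31113117e-02,  2.30791727e-05]), 'ee_pos': array([ 0.23500586, -0.55134671,  0.24744458]), 'eef_rot': array([ 9.79790645e-01,  2.00023573e-01, -7.07506391e-05, -9.26274284e-04]), 'ft_force': array([-0.44962985,  0.06792824, -0.52604892]), 'ft_torque': array([-0.03683374, -0.01273055,  0.03585531]), 'finger_force': 0.0, 'opening': 0.08535356548968427}
scene knob [(array([ 0.578, -0.005,  0.147]), 0.79)]
scene gate []
scene guard [(array([0.549, 0.16 , 0.06 ]), 0.9)]
scene latch_bar [(array([ 0.574, -0.006,  0.148]), 0.64)]
scene deburr_tool [(array([0.437, 0.   , 0.016]), 0.62)]
scene oil_bottle [(array([0.457, 0.358, 0.104]), 0.55)]
scene plug_gauge []
scene buffer [(array([0.42 , 0.149, 0.157]), 0.45)]
top knob [(array([0.576, 0.008, 0.148]), 0.94)]
top gate [(array([0.568, 0.047, 0.146]), 0.86)]
top guard [(array([0.537, 0.181, 0.064]), 0.75)]
top latch_bar [(array([0.576, 0.008, 0.146]), 0.85)]
top deburr_tool [(array([0.438, 0.006, 0.013]), 0.81), (array([0.454, 0.349, 0.08 ]), 0.2)]
top oil_bottle [(array([0.451, 0.348, 0.081]), 0.82)]
top plug_gauge []
top buffer []
```

View pics/scene0.png

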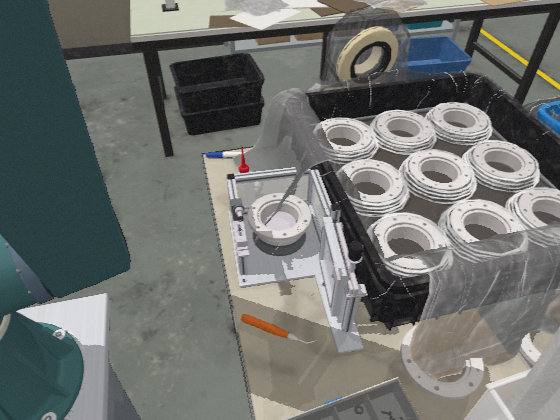

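View pics/top0.png

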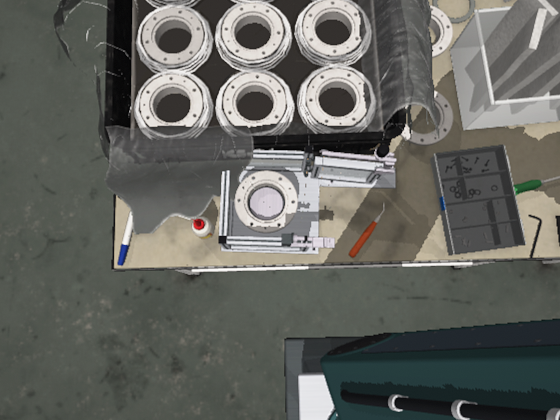

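Scene view: gate open, towards the viewer, with the knob at about (355,252) beside the black crate. The strike post is at about (240,230), and the tool and oiler are clear of the path. Top view: the knob is at about (384,150), the gate runs from (310,160) to (393,172), and the strike is near (320,242). I'll zoom in to get precise points.

```bash
python3 - <<'E'
import cv2
a=cv2.imread("pics/top0.png")[125:260,210:410];b=cv2.imread("pics/scene0.png")[160:360,220:420]
cv2.imwrite("pics/ztop.png",cv2.resize(a,None,fx=4,fy=4,interpolation=cv2.INTER_CUBIC))
cv2.imwrite("pics/zsc.png",cv2.resize(b,None,fx=3,fy=3,interpolation=cv2.INTER_CUBIC))
E
cat > h.py <<'E'
from workcell import arm
import numpy as np,cv2
def ray(c,u,v):
    p=arm.camera_params(c);R=np.array(p["R"]);t=np.array(p["t"])
    return -R.T@t, R.T@np.array([(u-p["cx"])/p["fx"],(v-p["cy"])/p["fy"],1])
def atz(c,u,v,z):
    o,d=ray(c,u,v);return o+d*(z-o[2])/d[2]
def tri(a,b):
    (o1,d1),(o2,d2)=ray("top",*a),ray("scene",*b)
    s=np.linalg.lstsq(np.c_[d1,-d2],o2-o1,rcond=None)[0]
    p,q=o1+s[0]*d1,o2+s[1]*d2
    return (p+q)/2,np.linalg.norm(p-q)
E
```

```text
(no output)
```

View pics/ztop.png

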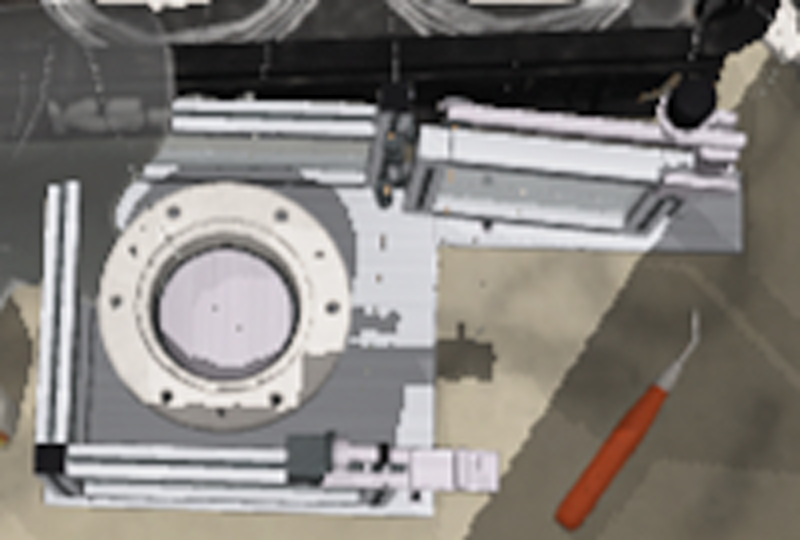

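View pics/zsc.png

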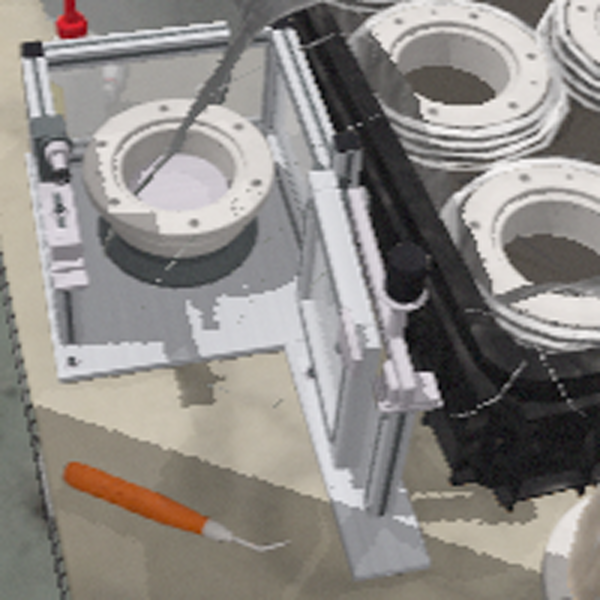

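Zooms: knob top is at top px (383,149.3) and scene px (355.7,246). The gate top edge runs top px (315.5,158)–(382,166). The bottom edge of the cage base plate is at about (221,250)–(318,253.5), and the crate rim lies just beyond the knob.

Run:
```python
from h import *
f=lambda x,y:(210+x/4,125+y/4); g=lambda x,y:(220+x/3,160+y/3)
print("knob tri",tri(f(692,97),g(407,258)))
for z in(.209,.195):print("knob top@",z,atz("top",*f(692,97),z),atz("scene",*g(407,258),z))
def ang(c,a,b,z):
    p,q=atz(c,*a,z),atz(c,*b,z);print(c,p,q,np.degrees(np.arctan2(*(q-p)[[1,0]])))
ang("top",f(422,128),f(660,150),.15)   # gate outer top edge
ang("top",f(422,158),f(660,172),.15)
ang("top",f(45,502),f(432,515),.0)
ang("top",f(436,250),f(432,515),.0)
ang("top",f(175,118),f(375,127),.121)
ang("top",f(68,450),f(290,452),.121)
ang("scene",g(60,380),g(290,350),.0)
print("plate",tri(f(432,515),g(60,380)))
print("hinge?",atz("top",*f(395,120),.15))
print("crate rim",tri(f(720,40),g(480,395)))
for z in (0,.1,.13,.16):print(z,atz("scene",*g(440,330),z))
```

```text
knob tri (array([ 0.57445778, -0.00459262,  0.20955   ]), np.float64(0.004318085010472828))
knob top@ 0.209 [ 0.57238843 -0.00429115  0.209     ] [ 0.57701678 -0.00392012  0.209     ]
knob top@ 0.195 [ 0.57651371 -0.00739918  0.195     ] [0.58305486 0.00704893 0.195     ]
top [0.57749253 0.11592161 0.15      ] [ 5.63299699e-01 -9.93609725e-05  1.50000000e-01] -96.97433556996513
top [0.56230124 0.11650465 0.15      ] [5.52211989e-01 5.51415323e-04 1.50000000e-01] -94.97285975916404
top [0.41264637 0.31851604 0.        ] [0.40027879 0.10617798 0.        ] -93.33341262808759
top [0.54883243 0.09810522 0.        ] [0.40027879 0.10617798 0.        ] 176.88946620426967
top [0.59419252 0.23834816 0.121     ] [0.58681725 0.13721031 0.121     ] -94.17079476730609
top [0.42627826 0.29399236 0.121     ] [0.42257331 0.18468947 0.121     ] -91.94136605280771
scene [0.40585621 0.11326706 0.        ] [0.56099109 0.10120642 0.        ] -4.445401225397307
plate (array([0.40239485, 0.10690669, 0.00853248]), np.float64(0.005679567967979718))
hinge? [0.58190565 0.12902634 0.15      ]
crate rim (array([ 0.6224829 , -0.0383959 ,  0.12345335]), np.float64(0.009068210407252881))
0 [ 6.66000758e-01  9.34032882e-02 -1.11022302e-16]
0.1 [0.62303052 0.02418539 0.1       ]
0.13 [0.61013945 0.00342002 0.13      ]
0.16 [ 0.59724838 -0.01734535  0.16      ]
```

```bash
python3 -m crank '[[[0,0,0,0.6,2,-2,50],[0,0,0,1.2,4,-2,50],[0,0,0,1.2,4,-2,50],[0,0,0,1.2,4,-2,50],[0,0,0,1.2,4,-2,50]]]' 20
```

```text
t: 1.52
ee_pos: [0.3147, -0.6473, 0.3076]
eef_rot: [0.98, 0.2, -0.0, -0.001]
ft_force: [-0.4, -0.1, -1.0]
opening: 0.0501
finger_force: 0.0
```

I had the tool y sign reversed, but nothing was touched. Now going back round, keeping clear of the upright.

```bash
python3 -m crank '[[[0,0,0,-0.55,-2,0,50],[0,0,0,-1.1,-4,0,50],[0,0,0,-1.6,-6,0,50],[0,0,0,0.2,-8,0,50],[0,0,0,1.5,-9.5,0,50]]]'
```

```text
t: 2.15
ee_pos: [0.2389, -0.3801, 0.3081]
eef_rot: [0.98, 0.199, 0.0, -0.0]
ft_force: [1.4, 0.3, -0.5]
opening: 0.0504
finger_force: 0.0
```

```bash
python3 -m crank '[[[0,0,-1,1.8,-0.8,0,50],[0,0,-2.5,3.6,-1.6,0,50],[0,0,-4,5.4,-2.4,0,50],[0,0,-5.5,7.2,-3.2,0,50],[0,0,-7,9,-4,0,50]]]'
python3 - <<'E'
from h import *
from scipy.spatial.transform import Rotation as R
s=arm.sense();r=R.from_quat(s["eef_rot"]).as_matrix();print(r.round(3),s["ee_pos"],s["joints"].round(2));print(arm.camera_params("wrist")["mount"])
print("to above knob, units:",r.T@(np.array([.574,-.005,.30])-s["ee_pos"])/.03)
E
```

```text
t: 2.78
ee_pos: [0.4412, -0.1647, 0.3084]
eef_rot: [0.842, 0.54, -0.0, 0.0]
ft_force: [1.2, -0.1, -0.5]
opening: 0.0498
finger_force: 0.0
[[ 0.417  0.909 -0.   ]
 [ 0.909 -0.417 -0.   ]
 [-0.     0.    -1.   ]] [ 0.44121865 -0.16470718  0.30837628] [-0.5   0.11  1.69 -0.    1.34 -0.07]
[[-9.64155834e-04 -9.64386964e-01 -2.64493582e-01  6.91476159e-02]
 [ 9.99999501e-01 -8.60522344e-04 -5.07682728e-04  4.20004758e-04]
 [ 2.61999968e-04 -2.64493939e-01  9.64387312e-01 -1.25881179e-01]
 [ 0.00000000e+00  0.00000000e+00  0.00000000e+00  1.00000000e+00]]
to above knob, units: [6.68460942 1.80198609 0.2776755 ]
```

```bash
python3 -m crank '[[[0,0,-1,1.8,0.5,0,50],[0,0,-2,3.6,1,0,50],[0,0,-3,5.2,1.5,0,50],[0,0,-3,6.2,1.8,0,50],[0,0,-3,6.2,1.8,0,50]]]'
python3 - <<'E'
from h import *
from scipy.spatial.transform import Rotation as R
s=arm.sense();im=arm.camera("wrist");cv2.imwrite("pics/w1.png",im[:,:,::-1])
r=R.from_quat(s["eef_rot"]).as_matrix();print(r.round(3),s["ee_pos"])
for l in("knob","latch_bar","gate"):
    print(l,[(np.round(d["location"],3),round(d["conf"],2)) for d in arm.recognise("wrist",l)[:2]])
print(arm.camera_params("wrist"))
E
```

```text
t: 3.4
ee_pos: [0.5687, -0.0193, 0.308]
eef_rot: [0.748, 0.664, -0.0, -0.0]
ft_force: [0.2, -0.2, 0.1]
opening: 0.0498
finger_force: 0.0
[[ 0.118  0.993 -0.   ]
 [ 0.993 -0.118  0.   ]
 [ 0.    -0.001 -1.   ]] [ 0.56870509 -0.01929406  0.3080034 ]
knob [(array([0.58 , 0.011, 0.141]), 0.93)]
latch_bar [(array([0.585, 0.01 , 0.151]), 0.65)]
gate [(array([0.575, 0.041, 0.15 ]), 0.72)]
{'fx': 365.1748543616716, 'fy': 365.1748543616716, 'cx': 276.5719277202132, 'cy': 211.04742116826299, 'mount': array([[-9.63313500e-04, -9.64392117e-01, -2.64474793e-01,
         6.89295570e-02],
       [ 9.99999526e-01, -9.65880551e-04, -1.20334546e-04,
         9.82478988e-04],
       [-1.39401371e-04, -2.64474783e-01,  9.64392591e-01,
        -1.25882114e-01],
       [ 0.00000000e+00,  0.00000000e+00,  0.00000000e+00,
         1.00000000e+00]])}
```

View pics/w1.png

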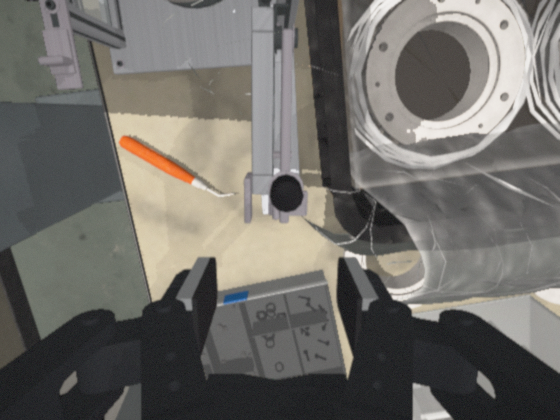

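Wrist view: knob top is at (287,192). The gate and bar run almost straight up the image, so they are parallel to tool x, and the fingers will straddle the knob across the gate.

```bash
cat >> h.py <<'E'
from scipy.spatial.transform import Rotation as R
def wpt(u,v,z,s,):
    p=arm.camera_params("wrist");M=np.array(p["mount"]);r=R.from_quat(s["eef_rot"]).as_matrix()
    o=r@M[:3,3]+s["ee_pos"];d=r@M[:3,:3]@np.array([(u-p["cx"])/p["fx"],(v-p["cy"])/p["fy"],1])
    return o+d*(z-o[2])/d[2]
E
python3 - <<'E'
from h import *
s=arm.sense();r=R.from_quat(s["eef_rot"]).as_matrix()
k=wpt(287,192,.209,s);print(k, r.T@(k-s["ee_pos"])/.03)
a,b=wpt(251,172,.15,s),wpt(253,8,.15,s);print(a,b,np.degrees(np.arctan2(*(b-a)[[1,0]])))
print(wpt(272,172,.15,s))
E
```

```text
[ 0.57738805 -0.0031139   0.209     ] [0.6541301  0.25132105 3.30937745]
[0.55130421 0.00321521 0.15      ] [0.56899612 0.1175746  0.15      ] 81.20580256825524
[0.56764355 0.00119978 0.15      ]
```

```bash
python3 -m crank '[[[0,0,0,0.6,0.25,1.8,50],[0,0,0,0.6,0.25,3.3,50],[0,0,0,0.6,0.25,3.7,50],[0,0,0,0.6,0.25,3.7,35],[0,0,0,0.6,0.25,3.7,35]]]' 30
python3 - <<'E'
from h import *
s=arm.sense();print(s["ee_pos"])
im=arm.camera("wrist");cv2.imwrite("pics/w2.png",im[:,:,::-1])
E
```

```text
t: 4.22
ee_pos: [0.5799, -0.0044, 0.1994]
eef_rot: [0.749, 0.663, 0.001, 0.001]
ft_force: [0.1, 0.4, -0.3]
opening: 0.0349
finger_force: 0.0
[ 0.5798929  -0.00442617  0.19935355]
```

View pics/w2.png

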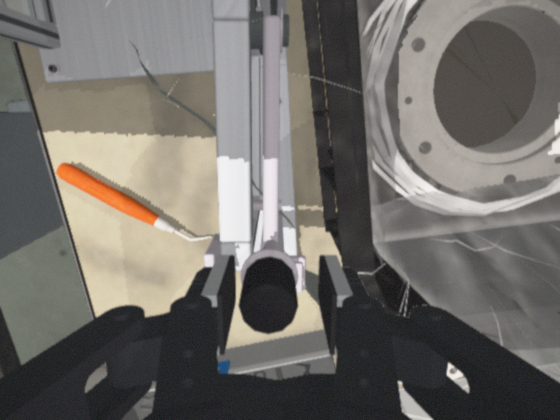

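Knob (269,295) sits between the pads, about 3 mm left of their middle. I'll correct that and close.

```bash
python3 -m crank '[[[0,0,0,0,-0.1,0,30],[0,0,0,0,-0.1,0,18],[0,0,0,0,-0.1,0,18],[0,0,0,0,-0.1,0,18],[0,0,0,0,-0.1,0,18]]]' 30; python3 -c "
from workcell import arm
print(arm.sense()['ft_torque'])"
```

```text
t: 4.9
ee_pos: [0.5769, -0.0036, 0.1986]
eef_rot: [0.748, 0.663, 0.001, 0.001]
ft_force: [1.4, 0.6, 6.3]
opening: 0.0209
finger_force: 31.0
[-0.04308891 -0.08610517  0.0797563 ]
```

```bash
python3 -m crank '[[[0,0,0,0.1,-0.1,-0.17,18],[0,0,0,0.2,-0.1,-0.34,18],[0,0,0,0.32,-0.1,-0.5,18],[0,0,0,0.45,-0.1,-0.66,18],[0,0,0,0.45,-0.1,-0.66,18]]]'; python3 -c "
from workcell import arm
s=arm.sense();print(s['ft_torque'],s['ee_pos'])"
```

```text
t: 5.52
ee_pos: [0.5731, 0.0103, 0.217]
eef_rot: [0.748, 0.663, -0.001, -0.001]
ft_force: [-2.6, -4.2, 0.1]
opening: 0.0213
finger_force: 31.0
[-0.74414704  0.4861515   0.02144614] [0.57309339 0.01027398 0.21702387]
```

```bash
cat > arc.py <<'E'
from h import *
import sys
H=np.array([.5756,.1326]);Y=177.2
def state(s=None):
    s=s or arm.sense();r=s["ee_pos"][:2]-H
    rho=np.hypot(*r);off=np.degrees(np.arcsin(.018/rho))
    return rho,(np.degrees(np.arctan2(r[1],r[0]))-off-Y)%360
def rows(ths,rho=None):
    s=arm.sense();m=R.from_quat(s["eef_rot"]).as_matrix();yaw=np.degrees(np.arctan2(m[1,0],m[0,0]))
    r0,t0=state(s);rho=rho or r0;off=np.degrees(np.arcsin(.018/rho))
    print("rho",r0.round(4),"theta",t0.round(2),"gap yaw",(yaw-(Y+t0-180)).round(2),"ft",s["ft_force"].round(1),"z",s["ee_pos"][2],"j",s["joints"].round(2))
    for t in ths:
        a=np.radians(Y+t+off);P=H+rho*np.array([np.cos(a),np.sin(a)])
        d=m.T@np.r_[P-s["ee_pos"][:2],0]/.03
        print(t,"turn",((yaw-(Y+t-180)+180)%360-180).round(1)/6,"x,y",d[:2].round(2))
if __name__=="__main__":rows([float(x) for x in sys.argv[1:]],.1233)
E
python3 arc.py 76 68 60 52 44
```

```text
rho 0.1224 theta 83.17 gap yaw 2.74 ft [-2.6 -4.2  0.1] z 0.21702386919735753 j [-0.1   0.35  1.61 -0.    1.19  0.02]
76.0 turn 1.6500000000000001 x,y [-0.05 -0.51]
68.0 turn 2.983333333333333 x,y [ 0.   -1.09]
60.0 turn 4.316666666666666 x,y [ 0.14 -1.64]
52.0 turn 5.6499999999999995 x,y [ 0.35 -2.18]
44.0 turn 6.983333333333333 x,y [ 0.63 -2.68]
```

```bash
python3 -m crank '[[[0,0,1.5,-0.05,-0.5,0,18],[0,0,2.9,0,-1.1,0,18],[0,0,4.3,0.15,-1.65,0,18],[0,0,5.6,0.35,-2.2,0,18],[0,0,7,0.65,-2.7,0,18]]]'; python3 arc.py 36 28 22 17 13
```

```text
t: 6.15
ee_pos: [0.4954, 0.0411, 0.2167]
eef_rot: [0.937, 0.348, 0.001, -0.001]
ft_force: [3.9, 4.4, -6.1]
opening: 0.0208
finger_force: 30.3
rho 0.1217 theta 43.07 gap yaw 0.5 ft [ 3.9  4.4 -6.1] z 0.21668027278538682 j [-0.06  0.25  1.77  0.    1.13  0.8 ]
36.0 turn 1.2666666666666666 x,y [-0.09 -0.51]
28.0 turn 2.6 x,y [-0.06 -1.08]
22.0 turn 3.6 x,y [ 0.01 -1.5 ]
17.0 turn 4.433333333333334 x,y [ 0.11 -1.85]
13.0 turn 5.1000000000000005 x,y [ 0.21 -2.12]
```

```bash
python3 -m crank '[[[0,0,1.3,-0.05,-0.5,0,18],[0,0,2.6,0,-1.1,0,18],[0,0,3.6,0.07,-1.5,0,18],[0,0,4.4,0.15,-1.85,0,18],[0,0,5.1,0.25,-2.1,0,18]]]'; python3 arc.py 13 10 8 6 4 2 0
```

```text
t: 6.78
ee_pos: [0.4618, 0.0937, 0.2171]
eef_rot: [0.996, 0.09, 0.002, -0.001]
ft_force: [6.7, 4.0, -9.0]
opening: 0.0213
finger_force: 30.1
rho 0.1203 theta 13.07 gap yaw 0.07 ft [ 6.7  4.  -9. ] z 0.2170650480250104 j [0.05 0.21 1.82 0.   1.11 1.44]
13.0 turn 0.016666666666666666 x,y [-0.1 -0. ]
10.0 turn 0.5166666666666667 x,y [-0.13 -0.22]
8.0 turn 0.85 x,y [-0.14 -0.36]
6.0 turn 1.1833333333333333 x,y [-0.14 -0.51]
4.0 turn 1.5166666666666666 x,y [-0.14 -0.65]
2.0 turn 1.8499999999999999 x,y [-0.14 -0.79]
0.0 turn 2.183333333333333 x,y [-0.13 -0.94]
```

```bash
python3 -m crank '[[[0,0,0.1,0.05,-0.05,0.04,18],[0,0,0.3,0.05,-0.12,0.04,18],[0,0,0.5,0.04,-0.2,0.04,18],[0,0,0.7,0.04,-0.28,0.04,18],[0,0,0.7,0.04,-0.28,0.04,18]]]'
cat >> arc.py <<'E'
    s=arm.sense();m=R.from_quat(s["eef_rot"]).as_matrix();print("f tool",(m.T@s["ft_force"]).round(1), "torque tool",(m.T@s["ft_torque"]).round(2))
E
python3 arc.py 8 6 4 2 0
```

```text
t: 7.4
ee_pos: [0.4591, 0.1007, 0.2159]
eef_rot: [0.999, 0.054, -0.001, -0.0]
ft_force: [-5.2, 2.6, 3.4]
opening: 0.0207
finger_force: 31.3  File "arc.py", line 17
    s=arm.sense();m=R.from_quat(s["eef_rot"]).as_matrix();print("f tool",(m.T@s["ft_force"]).round(1), "torque tool",(m.T@s["ft_torque"]).round(2))
IndentationError: unexpected indent
```

```bash
sed -i 's/^if __name__=="__main__":rows/if __name__=="__main__":\n    rows/' arc.py; python3 arc.py 8 6 4 2 0
```

```text
rho 0.1208 theta 9.56 gap yaw -0.52 ft [-5.2  2.6  3.4] z 0.2158864314369658 j [0.07 0.21 1.82 0.   1.11 1.53]
8.0 turn 0.16666666666666666 x,y [-0.1  -0.11]
6.0 turn 0.5 x,y [-0.12 -0.25]
4.0 turn 0.8333333333333334 x,y [-0.13 -0.4 ]
2.0 turn 1.1666666666666667 x,y [-0.13 -0.54]
0.0 turn 1.5 x,y [-0.13 -0.68]
f tool [-4.9 -3.2 -3.3] torque tool [ 0.49 -0.65 -0.41]
```

```bash
python3 -m crank '[[[0,0,0.1,-0.03,-0.05,-0.02,18],[0,0,0.2,-0.03,-0.1,-0.02,18],[0,0,0.3,-0.03,-0.15,-0.02,18],[0,0,0.4,-0.03,-0.18,-0.02,18],[0,0,0.4,-0.03,-0.18,-0.02,18]]]'; python3 arc.py 6
```

```text
t: 8.02
ee_pos: [0.4584, 0.1057, 0.2165]
eef_rot: [0.999, 0.034, -0.0, -0.0]
ft_force: [-3.2, 2.2, 1.5]
opening: 0.0212
finger_force: 31.1
rho 0.1203 theta 7.11 gap yaw -0.43 ft [-3.2  2.2  1.5] z 0.21646519854155005 j [0.08 0.21 1.82 0.   1.11 1.58]
6.0 turn 0.11666666666666665 x,y [-0.11 -0.08]
f tool [-3.1 -2.4 -1.5] torque tool [ 0.51 -0.56 -0.36]
```

```bash
python3 -c "
from h import *
for c in('scene','wrist'): cv2.imwrite(f'pics/{c}3.png',cv2.resize(arm.camera(c)[:,:,::-1],(560,420)))"
python3 - <<'E'
import cv2
b=cv2.imread("pics/scene3.png")[150:300,200:400];w=cv2.imread("pics/wrist3.png")
import numpy as np
b=cv2.resize(b,(400,300),interpolation=cv2.INTER_CUBIC);w=cv2.resize(w,(400,300))
cv2.imwrite("pics/c3.png",np.hstack([b,w]))
E
```

```text
(no output)
```

View pics/c3.png

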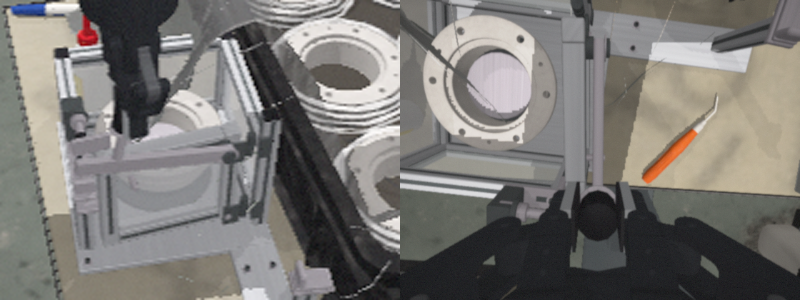

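Left: gate nearly shut with the bar raised over the strike. Right: knob still pinched at (597,215). Creeping in by feel.

```bash
python3 -m crank '[[[0,0,0.05,-0.02,-0.03,-0.01,18],[0,0,0.1,-0.02,-0.06,-0.01,18],[0,0,0.15,-0.02,-0.09,-0.01,18],[0,0,0.2,-0.02,-0.12,-0.01,18],[0,0,0.25,-0.02,-0.12,-0.01,18]]]'; python3 arc.py
```

```text
t: 8.75
ee_pos: [0.4579, 0.1091, 0.2168]
eef_rot: [1.0, 0.021, 0.0, 0.0]
ft_force: [-0.9, 1.3, -1.4]
opening: 0.021
finger_force: 30.8
rho 0.12 theta 5.46 gap yaw -0.29 ft [-0.9  1.3 -1.4] z 0.21681603957220721 j [ 0.09  0.21  1.82 -0.    1.11  1.62]
f tool [-0.8 -1.3  1.4] torque tool [ 0.34 -0.19 -0.37]
```

```bash
python3 -m crank '[[[0,0,0.05,0,-0.03,0,18],[0,0,0.1,0,-0.06,0,18],[0,0,0.15,0,-0.09,0,18],[0,0,0.2,0,-0.1,0,18],[0,0,0.25,0,-0.1,0,18]]]'; python3 arc.py
```

```text
t: 9.38
ee_pos: [0.4579, 0.1106, 0.2168]
eef_rot: [1.0, 0.008, 0.0, 0.002]
ft_force: [-0.3, -7.2, -1.4]
opening: 0.021
finger_force: 30.9
rho 0.1197 theta 4.76 gap yaw -1.07 ft [-0.3 -7.2 -1.4] z 0.2168166100109266 j [ 0.09  0.21  1.82 -0.    1.11  1.65]
f tool [-0.4  7.2  1.4] torque tool [-1.16 -0.08 -0.2 ]
```

```bash
python3 -m crank '[[[0,0,0,0,-0.02,0,18],[0,0,0,0,-0.04,0,18],[0,0,0,0,-0.06,0,18],[0,0,0,0,-0.07,0,18],[0,0,0,0,-0.07,0,18]]]'; python3 arc.py
```

```text
t: 10.0
ee_pos: [0.4578, 0.1114, 0.2168]
eef_rot: [1.0, 0.008, 0.0, 0.003]
ft_force: [-1.0, -13.5, -1.4]
opening: 0.0214
finger_force: 31.1
rho 0.1196 theta 4.35 gap yaw -0.66 ft [ -1.  -13.5  -1.4] z 0.21677004083881074 j [ 0.1   0.21  1.82 -0.01  1.11  1.65]
f tool [-1.2 13.4  1.5] torque tool [-1.92 -0.14 -0.1 ]
```

```bash
python3 -m crank '[[[0,0,0,0,-0.01,0,18],[0,0,0,0,-0.02,0,18],[0,0,0,0,-0.03,0,18],[0,0,0,0,-0.04,0,18],[0,0,0,0,-0.04,0,18]]]'; python3 arc.py
```

```text
t: 10.62
ee_pos: [0.4577, 0.1119, 0.2167]
eef_rot: [1.0, 0.008, -0.0, 0.003]
ft_force: [-0.5, -17.1, -0.4]
opening: 0.0209
finger_force: 31.3
rho 0.1197 theta 4.13 gap yaw -0.43 ft [ -0.5 -17.1  -0.4] z 0.21672221926259835 j [ 0.1   0.21  1.82 -0.01  1.12  1.66]
f tool [-0.7 17.1  0.5] torque tool [-2.42 -0.08  0.  ]
```

```bash
python3 -m crank '[[[0,0,0,-0.05,0,0.075,18],[0,0,0,-0.1,0,0.15,18],[0,0,0,-0.15,0,0.225,18],[0,0,0,-0.2,0,0.3,18],[0,0,0,-0.2,0,0.3,18]]]'; python3 arc.py
```

```text
t: 11.25
ee_pos: [0.4513, 0.1118, 0.208]
eef_rot: [1.0, 0.008, -0.0, 0.003]
ft_force: [-3.2, -16.7, 4.5]
opening: 0.0207
finger_force: 31.6
rho 0.126 theta 4.07 gap yaw -0.36 ft [ -3.2 -16.7   4.5] z 0.20798946646696062 j [ 0.1   0.21  1.84 -0.01  1.09  1.66]
f tool [-3.5 16.7 -4.4] torque tool [-2.53 -0.29 -0.  ]
```

```bash
python3 -m crank '[[[0,0,0,-0.06,0,0.075,18],[0,0,0,-0.12,0,0.15,18],[0,0,0,-0.18,0,0.22,18],[0,0,0,-0.23,0,0.29,18],[0,0,0,-0.23,0,0.29,18]]]'; python3 arc.py
```

```text
t: 11.88
ee_pos: [0.4456, 0.1119, 0.1996]
eef_rot: [1.0, 0.008, 0.001, 0.003]
ft_force: [-0.3, -16.1, 1.4]
opening: 0.0207
finger_force: 31.5
rho 0.1316 theta 3.99 gap yaw -0.27 ft [ -0.3 -16.1   1.4] z 0.19956305397058238 j [ 0.1   0.21  1.86 -0.01  1.06  1.66]
f tool [-0.6 16.1 -1.3] torque tool [-2.46  0.19 -0.08]
```

```bash
python3 -m crank '[[[0,0,0,-0.02,0,0.03,18],[0,0,0,-0.04,0,0.06,18],[0,0,0,-0.05,0,0.08,18],[0,0,0,-0.05,0,0.08,18],[0,0,0,-0.05,0,0.08,18]]]'; python3 arc.py
```

```text
t: 12.5
ee_pos: [0.4456, 0.1119, 0.1994]
eef_rot: [1.0, 0.008, 0.003, 0.003]
ft_force: [-2.9, -17.3, 21.0]
opening: 0.021
finger_force: 33.3
rho 0.1316 theta 3.97 gap yaw -0.24 ft [ -2.9 -17.3  21. ] z 0.1993820656733242 j [ 0.1   0.21  1.87 -0.01  1.06  1.66]
f tool [ -3.   17.4 -20.9] torque tool [-2.65 -0.45 -0.02]
```

```bash
python3 -m crank '[[[0,0,0,0.02,0,-0.05,18],[0,0,0,0.02,0.05,-0.06,18],[0,0,0,0.02,0.1,-0.06,18],[0,0,0,0.02,0.14,-0.06,18],[0,0,0,0.02,0.14,-0.06,18]]]'; python3 arc.py
```

```text
t: 13.12
ee_pos: [0.4456, 0.1112, 0.1995]
eef_rot: [1.0, 0.007, 0.002, -0.0]
ft_force: [1.7, -0.7, 5.9]
opening: 0.0209
finger_force: 31.5
rho 0.1317 theta 4.3 gap yaw -0.64 ft [ 1.7 -0.7  5.9] z 0.19951309425396835 j [0.09 0.21 1.87 0.   1.06 1.65]
f tool [ 1.7  0.7 -5.9] torque tool [-0.41  0.38 -0.06]
```

The catch holds: 16 N was released and the gate came back only 0.7 mm. Releasing the knob.

```bash
python3 -m crank '[[[0,0,0,0,0,0,40],[0,0,0,0,0,0,45],[0,0,0,0,0,0,45],[0,0,0,0,0,0,45],[0,0,0,0,0,-0.5,45]]]' && python3 -m crank '[[[0,0,0,0,0,-1,45],[0,0,0,0,0,-2.5,45],[0,0,0,0,0,-3.5,45],[0,0,0,0,0,-3.5,45],[0,0,0,0,0,-3.5,45]]]'
python3 - <<'E'
from h import *
s=arm.sense();w=arm.camera("wrist");b=arm.camera("scene")[150:300,200:400]
print(s["ee_pos"],s["ft_force"])
cv2.imwrite("pics/c4.png",np.hstack([cv2.resize(b,(400,300),interpolation=cv2.INTER_CUBIC),cv2.resize(w,(400,300))])[:,:,::-1])
E
```

```text
t: 13.75
ee_pos: [0.4428, 0.111, 0.2127]
eef_rot: [1.0, 0.008, -0.001, 0.0]
ft_force: [-0.1, 0.7, -0.2]
opening: 0.0451
finger_force: 0.0
t: 14.38
ee_pos: [0.4433, 0.111, 0.3177]
eef_rot: [1.0, 0.008, -0.001, -0.0]
ft_force: [0.2, -0.6, -0.7]
opening: 0.0449
finger_force: 0.0
[0.4432683  0.11101279 0.31769213] [ 0.19843353 -0.62845954 -0.71819346]
```

View pics/c4.png

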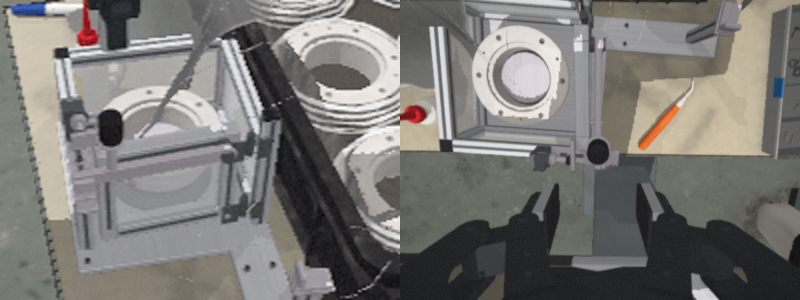

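The picture shows the gate shut, the bar level in the strike, the knob free at (597,150), and the loose items undisturbed. Handing in.

```bash
python3 -c "
from h import *
s=arm.sense();print(wpt(276,206,.209,s));print(arm.finish_job())"
```

```text
[0.45005692 0.11333425 0.209     ]
the job is handed in; nothing more can be done
None
```

The gate is shut and latched with its bar down in the catch. I pushed in at about 17 N on the knob, with a brief 21 N downward press as the bar met the catch floor. The deburring tool and oil bottle look untouched in the last picture; I never identified the plug gauge by name, but the arm went nowhere near the area beyond the oiler. The job is handed in at about 14.5 s.

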